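# Grease the sanding spindle's bearing with a push gun

## Task

Take the push-type grease gun out of its wooden holder and press its coupler squarely, along the nipple's own lean, onto the bare grease nipple of the sanding spindle (the other bearing's nipple keeps its black cap) until the jaws snap behind the nipple's head. Then keep pushing so that the barrel goes down over the nozzle well past half of its 16 mm stroke, firmly but without ramming it, hold it against its spring for two seconds, and finish while still gripping and pressing. Leave the grease tin, tape measure, wrench and screwdriver where they are.

Things in the scene. Friction and masses are not known exactly. Their poses are not given: they have to be found in the camera images.
- gun: push-type grease gun, 0.36 kg, standing nose down in the holder: round aluminium barrel 34 mm across, 100 mm long, ribbed at its upper half; below it the steel nozzle, a 12 mm tube ending in a 22 mm wide coupler. Origin: centre of the barrel's lower end; z along the axis from nozzle to the barrel's flat top (z = 100 mm). Stands upright, at any turn about its axis
- gun_grip (a point): point on the gun's axis in the middle of the place to grip, 78 mm above the barrel's lower end, 22 mm below its top
- coupler_mouth (a point): centre of the coupler's open lower end, on the gun's axis; with the nozzle fully out it lies 58 mm below the gun's origin, 136 mm below gun_grip. Bore 13 mm wide, 13.8 mm deep; four small sprung jaws 4.5 mm inside the mouth. Snapping over the nipple's head takes about 6 N, pulling off about the same
- nozzle (a joint): how far the nozzle has been pushed up into the barrel (m): 0 = fully out (rest), 0.016 = hard stop. A spring pushes it out: 11 N before it begins to move, 17.4 N at the stop. So the jaws snap shut first and the stroke follows
- holder: fixed holder of light wood, 80 x 80 mm (foot 110 mm), 100 mm high, at the left or right of the bench. The barrel sits 20 mm deep in a 38 mm hole in its top, its lower end resting at height 80 mm, the nozzle hanging through a 29 mm hole below. The gun lifts straight out; after 85 mm the coupler is clear. Origin: centre of the underside, z up
- spindle: sanding spindle bolted to the bench: green steel channel 150 x 320 mm, 30 mm high, a 25 mm shaft along its y axis at height 66 mm, an 84 mm aluminium V-pulley in the middle and a 104 mm sanding drum at the +y end. Origin: centre of the underside; z up. It is turned by up to 0.22 rad
- bearing_a: the bearing to be greased: grey cast pillow block, foot 140 x 38 mm, 70 mm high, standing on the channel 100 mm to one side or the other of the pulley. Origin: centre of its underside, at height 30 mm; same axes as the spindle; its nipple leans 30 degrees from the vertical towards its -x (the robot's side)
- nipple: bare steel grease nipple of bearing_a: 16 mm hexagon 6 mm high, 5.6 mm neck, rounded conical head 10 mm across with its tip 21.5 mm from the foot. Origin: centre of the nipple's foot; z points outwards along its axis, 30 degrees from the vertical. The coupler goes on along -z; the gun's z axis then lies along the nipple's z axis
- nipple_seat (a point): point on the nipple's axis, 7.7 mm from its foot, where the centre of the coupler's mouth comes to lie when the coupler is fully home (13.8 mm below the nipple's tip)
- bearing_b: the other pillow block, alike but its nipple wears a black rubber cap; not to be touched. Origin as for bearing_a
- tin: grease tin 87 mm across, 90 mm high, black lid; stands at the other side of the bench from the holder. Origin: centre of its underside
- wrench: steel open-ended wrench 170 mm long, lying in front of the spindle. Origin: near its middle
- tape: tape measure 66 x 34 x 62 mm. Origin: centre of its underside
- screwdriver: screwdriver 150 mm long lying in front of the robot
Things that resemble listed ones, but are neither listed nor needed, are in the scene too. There is more than one size of the gun; the one meant has the size given above.

How it is judged:
On the way, in this order (a step that is already met when the one before it is completed fails the run):
1. the coupler is snapped home on the bare nipple, square to it (distance between coupler_mouth and nipple_seat below 0.003 m and angle between the z axis of gun and the z axis of nipple, either way round below 0.15 rad).
2. with the coupler on, the barrel is pushed down over half its stroke and held against the spring for a second (all of step 1 and value of joint nozzle above 0.008 m), for 1 s.
At the end, for the whole second after the job is handed in: The robot still grips the gun and presses it at rest on the bare nipple: mouth of the coupler within 3 mm of its seat, gun within 0.15 rad of the nipple's axis, nozzle pushed in by more than 8 of its 16 mm, over 8 N on the nipple (all of step 2 and linear speed of gun below 0.02 m/s and contact force between gun and nipple above 8 N and contact force between the fingers and gun above 5 N and contact force between gun and holder below 0.5 N); the arm keeps its last pose, push and grip.
It fails at once if the gun is rammed onto the nipple (over 80 N) (contact force between gun and nipple above 80 N).
It fails at once if the tin, tape measure, wrench or screwdriver is shifted by more than 3 cm (distance of any of tin, wrench, tape, screwdriver from where it was at the start of the episode above 0.03 m).
It also fails if it takes over 45 s, if anything falls off the work surface, if the arm or the gripper's body presses on something with over 40 N, if the wrist force passes 120 N, or if a joint passes its speed limit or range.

## Robot

A 6-joint arm with a two-finger parallel gripper is mounted at the origin on the work surface. World frame = base frame: x ahead of the robot, y to its left, z up, the work surface at z = 0. Lengths are in m, angles in rad, forces in N, time in s.
With the tool pointing down it reaches from about 0.3 to 0.875 m from the base axis. Payload 6.4 kg.
Tool frame: the origin (TCP) lies at the very end of the fingers, on their centre line; the grasp point (between the pads) lies 19 mm behind it (ctrl.hold_point_z is the distance from the TCP to the grasp point, in m); y points along the fingers, x is the direction in which the jaws open and shut, and the axes are right-handed (so a half turn about y gives the same grasp; the last joint's range is limited). The gripper opens to 85 mm and grips with 20 to 120 N. Pads are 22 mm wide; open, the fingers measure 114 mm over their backs; the gripper's body (76 mm by 85 mm) begins 54 mm behind the grasp point. The pads swing forward as they close: fully open they stand 13 mm farther back than shut.
Start: joints at [-1.357, 0.181, 1.607, -0, 1.354, -0.206], TCP at [0.234, -0.525, 0.231] pointing down, gripper open.
Joint ranges: [-2.99, 2.99], [-0.89, 2.07], [0.3, 2.58], [-1.14, 4.28], [0, 2.63], [-3.12, 3.12]. Speed limits (rad/s): [2.57, 2.57, 3.01, 3.14, 3.14, 3.14].

## Interface

Orientations are given as a unit quaternion [w, x, y, z].
In Python, from bench import ctrl, imaging gives the robot as it stands.
- The arm moves only by the shell command python3 -m jog 'ROWS'. ROWS is JSON, a list of rows, each a list of 3 entries, a list of its own where there are three numbers: the shift along the tool's x, y, z in cm, then the turn, a rotation vector about the tool's x, y, z in rad, then the finger opening in cm, from 0 to 8.54. A call has 1 to 12 rows; each row shifts and turns the pose as measured when the row begins, along the tool's axes as they then stand; what a row does not reach is not made up. A row lasts 1/12 s, in which the tool goes at most 41.7 mm and 7.16 degrees, less where a joint would pass 70% of its speed; a pose out of reach is approached as far as the arm can. A call is refused whole if a number of a shift passes 4.17 or a number of a turn 0.125, either way. A call with a gripper value outside its range is refused whole. The fingers move at their own pace and stop on an object; the grip force is fixed at half the most. Time passes only in rows, so rows that do not move let the fingers close. It gives the time, the measured TCP pose, the force and the opening at its end, in the units of the state.
- ctrl.get_obs(): the state, without advancing time (a new reading comes with each control period).
- imaging.camera(name): name is "scene" or "top" or "wrist"; returns a dict with "frame" (420x560x3 uint8, red, green, blue), "depth" (420x560 float32, m along the optical axis (not along the pixel's ray), 0 where there is no reading), "K" (3x3 intrinsics, pixels), "R" (3x3) and "t" (3): a world point X has camera coordinates R X + t. Camera axes: x right, y down, z forward; pixel columns grow to the right and rows downward; lengths in m; the calibration is good to about 2 mm. A picture is of the moment at which its call begins.
- ctrl.hand_in(): hands the job in, once; it reports no verdict.
The state is a dict: "time_s": time; "q": joint angles; "dq": joint speeds; "joint_efforts": joint torques, N m; "eef_pos": TCP position; "eef_rot": TCP orientation; "wrist_force": force on the tool from outside, world axes, zero at the start; "torque": the same for the moment, N m; "opening": opening from 0.0 (shut) to 1.0 (fully open).
Only numpy, scipy, OpenCV 4.12 (cv2) and the standard library are available. Lean on these libraries where they do the work, as an engineer would, in place of code of your own. Each camera call takes 0.05 s, during which the arm holds its last target. There are 200 camera calls.

## Working session

There is one attempt and no reset: what is moved stays moved. The work goes in short steps, Python scripts to look and compute and a shell command to move; the robot and the scene stay as the last step left them, time stands still between calls to the robot, and variables do not carry over. Pictures are saved under pics/ and viewed, about 8 in all and at most 12, crops included, and the job is handed in when it is done.

```bash
mkdir -p pics; ls; python3 - <<'E'
from bench import ctrl, imaging
import cv2,numpy as np
o=ctrl.get_obs();print(o, ctrl.hold_point_z)
for n in("scene","top"):
    c=imaging.camera(n);np.savez(f"pics/{n}0.npz",**c)
    cv2.imwrite(f"pics/{n}0.png",c["frame"][:,:,::-1]);print(n,c["K"].tolist(),c["R"].round(3).tolist(),c["t"].round(3).tolist())
E
```

```text
pics
{'time_s': 0.0, 'q': array([-1.35728477e+00,  1.81547016e-01,  1.60801701e+00, -1.37946147e-06,
        1.35382231e+00, -2.06292082e-01]), 'dq': array([ 0.0009789 , -0.00106292,  0.00030414,  0.00172427,  0.00165769,
        0.00015051]), 'joint_efforts': array([ 1.10737470e-03, -4.44865680e+01, -3.51334584e+01, -7.17847934e-05,
        9.05827823e-03, -3.33964429e-06]), 'eef_pos': array([ 0.23425666, -0.52449956,  0.23037646]), 'eef_rot': array([ 0.59365391, -0.59276098,  0.38529388, -0.38439314]), 'wrist_force': array([-0.18539959,  0.36898972,  0.31074332]), 'torque': array([-0.01953586, -0.00336568, -0.02735739]), 'opening': 0.9982521512146327} 0.0187
scene [[414.6665902590034, 0.0, 281.6956269656362], [0.0, 414.6665902590034, 208.00759758457698], [0.0, 0.0, 1.0]] [[-0.573, 0.819, -0.016], [0.699, 0.478, -0.532], [-0.428, -0.316, -0.847]] [0.304, -0.309, 1.247]
top [[392.2628837829518, 0.0, 284.1162453346041], [0.0, 392.2628837829518, 208.84624049868938], [0.0, 0.0, 1.0]] [[0.011, -1.0, 0.006], [-0.996, -0.012, -0.09], [0.09, -0.005, -0.996]] [-0.008, 0.528, 0.853]
```

View pics/top0.png

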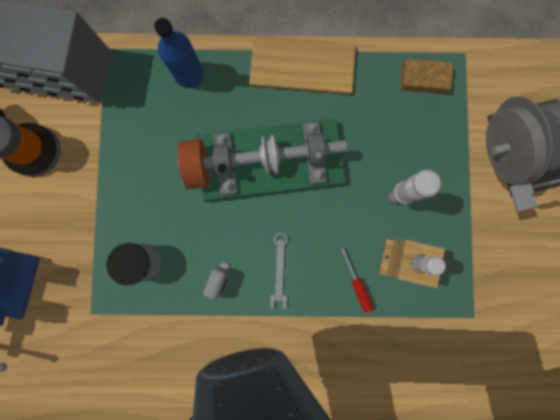

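View pics/scene0.png

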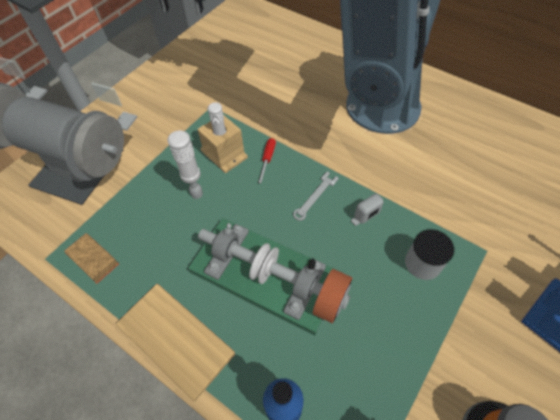

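```bash
cat > h.py <<'E'
import numpy as np,cv2
from scipy.spatial.transform import Rotation as Ro
def load(n):return dict(np.load(f"pics/{n}.npz"))
def cloud(c):
    v,u=np.mgrid[:420,:560];z=c["depth"]
    P=np.stack([(u-c["K"][0,2])/c["K"][0,0]*z,(v-c["K"][1,2])/c["K"][1,1]*z,z],-1)
    return (P-c["t"])@c["R"]
def ray(c,u,v):
    d=np.array([(u-c["K"][0,2])/c["K"][0,0],(v-c["K"][1,2])/c["K"][1,1],1.])
    return -c["R"].T@c["t"], c["R"].T@d
def onz(c,u,v,h):
    o,d=ray(c,u,v);return o+d*(h-o[2])/d[2]
def proj(c,X):
    p=c["K"]@(c["R"]@np.asarray(X)+c["t"]);return p[:2]/p[2]
def rot(o):
    q=o["eef_rot"];return Ro.from_quat([q[1],q[2],q[3],q[0]]).as_matrix()
E
python3 - <<'E'
from h import *
from bench import ctrl
o=ctrl.get_obs();print(rot(o).round(3))
t=load("top0");s=load("scene0");rows=[]
for c,bx in((t,(370,150,90,150)),(t,(270,110,90,90)),(s,(165,90,90,120)),(s,(180,215,90,70))):
    x,y,w,h=bx;k=390/w if w*300/390>h else 290/h
    im=cv2.resize(c["frame"][y:y+h,x:x+w],None,fx=k,fy=k,interpolation=2)
    p=np.zeros((295,395,3),np.uint8);im=im[:295,:395];p[:im.shape[0],:im.shape[1]]=im;rows.append(p)
m=np.vstack([np.hstack(rows[:2]),np.hstack(rows[2:])]);cv2.imwrite("pics/crop.png",m[:,:,::-1])
P=cloud(t)
for (u,v) in((425,183),(434,266),(415,262),(395,260),(380,262),(315,145),(315,135),(222,168),(270,155),(130,262),(340,145),(280,125)):print((u,v),P[v,u].round(3))
P=cloud(s)
for (u,v) in((180,137),(215,107),(225,245),(311,263)):print((u,v),P[v,u].round(3))
E
```

```text
[[ 0.408 -0.     0.913]
 [-0.913  0.002  0.408]
 [-0.002 -1.     0.   ]]
(425, 183) [ 0.558 -0.246  0.222]
(434, 266) [ 0.413 -0.274  0.181]
(415, 262) [ 0.417 -0.265  0.106]
(395, 260) [ 0.419 -0.24   0.054]
(380, 262) [ 0.412 -0.222  0.001]
(315, 145) [ 0.655 -0.065  0.099]
(315, 135) [ 0.678 -0.065  0.093]
(222, 168) [0.6   0.123 0.122]
(270, 155) [0.633 0.028 0.099]
(130, 262) [0.41  0.309 0.094]
(340, 145) [ 0.661 -0.12   0.078]
(280, 125) [0.718 0.009 0.03 ]
(180, 137) [ 0.557 -0.247  0.219]
(215, 107) [ 0.414 -0.275  0.177]
(225, 245) [ 0.667 -0.052  0.098]
(311, 263) [0.606 0.128 0.12 ]
```

View pics/crop.png

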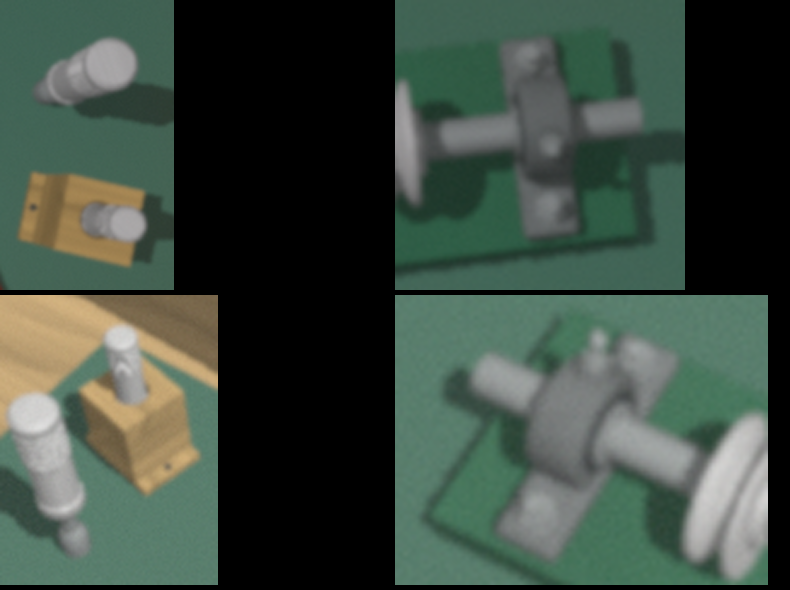

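```bash
python3 - <<'E'
from h import *
t=load("top0");s=load("scene0")
for n,c in(("top",t),("scene",s)):
    P=cloud(c).reshape(-1,3)
    m=(abs(P[:,2]-.179)<.006)&(abs(P[:,0]-.413)<.04)&(abs(P[:,1]+.274)<.04)
    Q=P[m];print(n,"guntop",len(Q),Q.mean(0).round(4),cv2.minEnclosingCircle(Q[:,:2].astype(np.float32)))
    b=(abs(P[:,0]-.64)<.09)&(P[:,1]>-.14)&(P[:,1]<.2)
    m=b&(abs(P[:,2]-.076)<.004)
    # robust line through shaft
    Q=P[m];f=cv2.fitLine(Q[:,:2].astype(np.float32),cv2.DIST_WELSCH,0,.001,.001).ravel();print("shaft",len(Q),f,"yaw",np.arctan2(-f[0],f[1]))
    fr=c["frame"].reshape(-1,3).astype(int)
    m=b&(P[:,2]>.085)&(P[:,1]>-.12)&(P[:,1]<-.02);Q=P[m];print("bearA",Q.mean(0),Q.min(0),Q.max(0))
    m=b&(P[:,2]>.103)&(P[:,1]<-.02);print("nipple",P[m].round(4).tolist()[:20])
print(onz(t,318.1,155.3,.113))
o1,d1=ray(t,318.1,155.3);o2,d2=ray(s,229,224.5)
k=np.linalg.lstsq(np.c_[d1,-d2],o2-o1,rcond=None)[0];print(o1+d1*k[0],o2+d2*k[1])
E
```

```text
top guntop 290 [ 0.415  -0.2783  0.18  ] ((0.4151359498500824, -0.2793984115123749), 0.017206301912665367)
shaft 960 [ 0.15687141 -0.98761904  0.63822156  0.02278927] yaw -2.9840708
bearA [ 0.65216495 -0.0681775   0.09718746] [ 0.62409467 -0.08895375  0.08509872] [ 0.68438884 -0.0504654   0.11943783]
nipple [[0.6564, -0.0787, 0.103], [0.6542, -0.0725, 0.1033], [0.6519, -0.0602, 0.1031], [0.6432, -0.0662, 0.1047], [0.6434, -0.0683, 0.1043], [0.6432, -0.0703, 0.1048], [0.6403, -0.07, 0.1083], [0.6412, -0.0724, 0.1048], [0.6393, -0.0663, 0.1037], [0.6389, -0.0682, 0.1055], [0.6388, -0.0702, 0.1061], [0.639, -0.0724, 0.105], [0.6392, -0.0745, 0.1046], [0.639, -0.0765, 0.1055], [0.6367, -0.0662, 0.1059], [0.6368, -0.0682, 0.1056], [0.6368, -0.0703, 0.1055], [0.6365, -0.0722, 0.1068], [0.6371, -0.0745, 0.1044], [0.637, -0.0765, 0.105]]
scene guntop 114 [ 0.4173 -0.2757  0.1769] ((0.4165595471858978, -0.27647075057029724), 0.01745346188545227)
shaft 869 [ 0.13398662 -0.9909831   0.6507502   0.01279279] yaw -3.007202
bearA [ 0.65777221 -0.06385539  0.09548292] [ 0.62602668 -0.08354717  0.08503099] [ 0.68514584 -0.04713174  0.11623529]
nipple [[0.6287, -0.0718, 0.1151], [0.626, -0.0718, 0.1112], [0.6319, -0.072, 0.1151], [0.6311, -0.0697, 0.1162], [0.6289, -0.0691, 0.1137], [0.627, -0.0682, 0.1117], [0.6339, -0.0704, 0.1152], [0.6323, -0.0691, 0.1142], [0.6315, -0.0668, 0.1153], [0.6293, -0.0661, 0.1128], [0.6357, -0.069, 0.1148], [0.6331, -0.069, 0.111], [0.6324, -0.0665, 0.1125], [0.6304, -0.0656, 0.1105], [0.635, -0.0708, 0.1076], [0.6346, -0.068, 0.1098], [0.6326, -0.0671, 0.1077], [0.6358, -0.0706, 0.1045], [0.6347, -0.0686, 0.1048], [0.6329, -0.0675, 0.1033]]
[ 0.63028772 -0.06983674  0.113     ]
[ 0.62947534 -0.06951461  0.11651998] [ 0.62895124 -0.06865653  0.1163205 ]
```

```bash
python3 -m jog '[[[0,0,0],[0,0.092,0],8.5],[[0,0,0],[0,0.092,0],8.5],[[0,0,0],[0,0.092,0],8.5],[[-2.73,0,2.69],[0,0,0],8.5],[[-2.73,0,2.69],[0,0,0],8.5],[[-2.73,0,2.69],[0,0,0],8.5],[[-2.73,0,2.69],[0,0,0],8.5],[[-2.73,0,2.69],[0,0,0],8.5],[[-2.73,0,2.69],[0,0,0],8.5],[[-2.73,0,2.69],[0,0,0],8.5],[[-2.73,0,2.69],[0,0,0],8.5],[[0,0,0],[0,0,0],8.5]]'
cat > go.py <<'E'
# remaining move: tool-frame shift (cm) and turn to a target hold-point position / rotation
from h import *
from bench import ctrl
def delta(p,Rt,off=ctrl.hold_point_z):
    o=ctrl.get_obs();R=rot(o);tcp=np.asarray(p)+Rt[:,1]*off
    print("t",round(o["time_s"],2),"tcp",o["eef_pos"].round(4),"F",o["wrist_force"].round(1),"open",round(o["opening"],3))
    print("shift cm",(R.T@(tcp-o["eef_pos"])*100).round(2),"turn",Ro.from_matrix(R.T@Rt).as_rotvec().round(4))
def Rtool(psi,tilt): # tool y along -nipple axis, x horizontal
    y=np.array([np.sin(tilt)*np.cos(psi),np.sin(tilt)*np.sin(psi),-np.cos(tilt)]);x=np.array([np.sin(psi),-np.cos(psi),0])
    return np.c_[x,y,np.cross(x,y)]
E
python3 - <<'E'
from go import *
from bench import imaging
delta([.4155,-.2775,.158],Rtool(.145,0))
c=imaging.camera("wrist");np.savez("pics/w1.npz",**c);cv2.imwrite("pics/w1.png",c["frame"][:,:,::-1])
P=cloud(c);R=rot(ctrl.get_obs())
print("cam pos",-c["R"].T@c["t"],c["R"].round(2).tolist())
Q=P.reshape(-1,3);m=(abs(Q[:,2]-.18)<.006)&(abs(Q[:,0]-.415)<.04)&(abs(Q[:,1]+.277)<.04);Q=Q[m]
print(len(Q),Q.mean(0),cv2.minEnclosingCircle(Q[:,:2].astype(np.float32)) if len(Q) else 0)
E
```

```text
time_s: 1.1
eef_pos: [0.4231, -0.269, 0.2253]
eef_rot: [0.531, -0.527, 0.472, -0.465]
wrist_force: [0.3, 1.1, 0.5]
opening: 0.995
t 1.1 tcp [ 0.4231 -0.269   0.2253] F [0.3 1.1 0.5] open 0.995
shift cm [ 0.84  8.59 -0.83] turn [ 0.0024 -0.0244 -0.0109]
cam pos [ 0.50359601 -0.25998371  0.36638571] [[0.12, -0.99, -0.01], [-0.94, -0.12, 0.32], [-0.32, -0.03, -0.95]]
2520 [ 0.41482111 -0.27738914  0.17827001] ((0.41310274600982666, -0.2774333655834198), 0.017308035865426064)
```

View pics/w1.png

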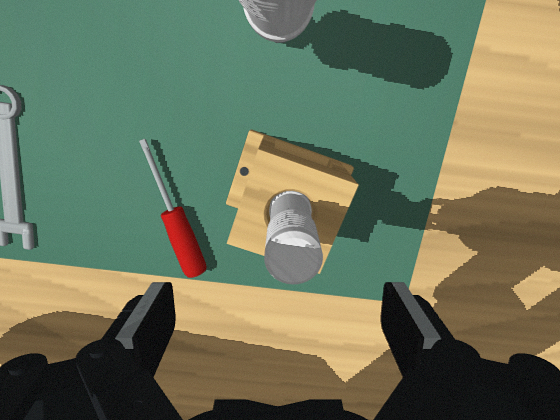

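```bash
python3 -m jog '[[[0.84,0,-0.93],[0,-0.024,-0.011],8.54],[[0,0,0],[0,0,0],8.54],[[0,2,0],[0,0,0],8.54],[[0,2,0],[0,0,0],8.54]]'
python3 - <<'E'
from go import *
delta([.4145,-.2775,.158],Rtool(.145,0))
E
```

```text
time_s: 1.48
eef_pos: [0.4144, -0.2838, 0.1879]
eef_rot: [-0.533, 0.537, -0.46, 0.464]
wrist_force: [-0.4, 0.2, -1.0]
opening: 1.001
t 1.48 tcp [ 0.4144 -0.2838  0.1879] F [-0.4  0.2 -1. ] open 1.001
shift cm [-0.67  4.86  0.1 ] turn [0.0006 0.0006 0.0084]
```

```bash
python3 -m jog '[[[-0.6,0,0.1],[0,0,0.008],8.54],[[0,0,0],[0,0,0],8.54],[[0,2,0],[0,0,0],8.54],[[0,1.5,0],[0,0,0],8.54],[[0,0,0],[0,0,0],8.54]]'
python3 - <<'E'
from go import *
delta([.4145,-.2775,.158],Rtool(.145,0))
E
```

```text
time_s: 1.9
eef_pos: [0.4119, -0.2794, 0.1514]
eef_rot: [0.533, -0.533, 0.466, -0.463]
wrist_force: [-0.2, 1.1, 0.1]
opening: 0.999
t 1.9 tcp [ 0.4119 -0.2794  0.1514] F [-0.2  1.1  0.1] open 0.999
shift cm [-0.15  1.21  0.29] turn [ 0.0027 -0.0083 -0.004 ]
```

```bash
python3 -m jog '[[[-0.15,1.2,0.29],[0.002,-0.008,-0.004],8.54],[[0,0,0],[0,0,0],8.54],[[0,0,0],[0,0,0],8.54]]'
python3 - <<'E'
from go import *
delta([.4145,-.2775,.158],Rtool(.145,0))
E
```

```text
time_s: 2.15
eef_pos: [0.4152, -0.2795, 0.1426]
eef_rot: [-0.534, 0.535, -0.463, 0.464]
wrist_force: [-0.5, -0.5, 0.1]
opening: 1.002
t 2.15 tcp [ 0.4152 -0.2795  0.1426] F [-0.5 -0.5  0.1] open 1.002
shift cm [-0.21  0.33 -0.04] turn [-0.0007 -0.0027  0.0019]
```

Close, with fine correction.

```bash
python3 -m jog '[[[-0.2,0.3,0],[0,0,0],8.54],[[0,0,0],[0,0,0],5],[[0,0,0],[0,0,0],4],[[0,0,0],[0,0,0],3.6],[[0,0,0],[0,0,0],2.5],[[0,0,0],[0,0,0],2.5],[[0,0,0],[0,0,0],2.5],[[0,0,0],[0,0,0],2.5],[[0,0,0],[0,0,0],2.5],[[0,0,0],[0,0,0],2.5]]'
python3 - <<'E'
from go import *
delta([.4145,-.2775,.158],Rtool(.145,0))
E
```

```text
time_s: 2.98
eef_pos: [0.4163, -0.2794, 0.1444]
eef_rot: [-0.534, 0.534, -0.461, 0.466]
wrist_force: [0.5, -0.4, 0.2]
opening: 0.384
t 2.98 tcp [ 0.4163 -0.2794  0.1444] F [ 0.5 -0.4  0.2] open 0.384
shift cm [-0.22  0.51 -0.16] turn [-0.004  -0.0038  0.0065]
```

```bash
python3 -m jog '[[[0,-1,0],[0,0,0],2.5],[[0,-2,0],[0,0,0],2.5],[[0,-2.5,0],[0,0,0],2.5],[[0,-2.5,0],[0,0,0],2.5],[[0,-2.5,0],[0,0,0],2.5],[[0,-2.5,0],[0,0,0],2.5],[[0,-2,0],[0,0,0],2.5],[[0,-1,0],[0,0,0],2.5],[[0,0,0],[0,0,0],2.5]]'
python3 - <<'E'
from go import *
delta([.4145,-.2775,.158],Rtool(.145,0))
E
```

```text
time_s: 3.73
eef_pos: [0.4129, -0.2762, 0.3098]
eef_rot: [-0.534, 0.534, -0.464, 0.463]
wrist_force: [-0.7, -0.2, -4.0]
opening: 0.38
t 3.73 tcp [ 0.4129 -0.2762  0.3098] F [-0.7 -0.2 -4. ] open 0.38
shift cm [ 0.17 17.05  0.17] turn [ 0.0018 -0.0043 -0.0009]
```

```bash
python3 -m jog '[[[-2,0,0],[0,0,0],2.5],[[-3,0,0],[0,0,0],2.5],[[-3,0,0.5],[0,0,0],2.5],[[-3,0,1],[0,0,0],2.5],[[-3,0,1],[0,0,0],2.5],[[-2,0,1],[0,0,0],2.5],[[-1,0,1],[0.08,0,0],2.5],[[0,0,1],[0.11,0,0],2.5],[[0,0,1],[0.11,0,0],2.5],[[0,0,1],[0.11,0,0],2.5],[[0,0,0],[0.08,0,0],2.5],[[0,0,0],[0,0,0],2.5]]'
python3 - <<'E'
from go import *
delta([.539,-.082,.273],Rtool(.145,np.pi/6),0)
E
```

```text
time_s: 4.73
eef_pos: [0.4575, -0.0842, 0.2962]
eef_rot: [0.65, -0.385, 0.344, -0.558]
wrist_force: [-0.5, 0.4, -4.9]
opening: 0.382
t 4.73 tcp [ 0.4575 -0.0842  0.2962] F [-0.5  0.4 -4.9] open 0.382
shift cm [0.97 5.82 6.09] turn [ 0.0381 -0.0125 -0.0138]
```

```bash
python3 -m jog '[[[0.3,1,2],[0.035,-0.012,-0.014],2.5],[[0.3,1,2],[0,0,0],2.5],[[0.2,1,1.5],[0,0,0],2.5],[[0,0.5,0],[0,0,0],2.5],[[0,0,0],[0,0,0],2.5],[[0,0,0],[0,0,0],2.5]]'
python3 - <<'E'
from go import *
from bench import imaging
delta([.539,-.082,.273],Rtool(.145,np.pi/6),0)
for n in("wrist","scene","top"):
    c=imaging.camera(n);np.savez(f"pics/{n}2.npz",**c)
    cv2.imwrite(f"pics/{n}2.png",c["frame"][:,:,::-1])
print(ctrl.get_obs()["eef_pos"])
w=load("wrist2")["frame"];s=cv2.resize(load("scene2")["frame"][150:290,150:330],None,fx=2.2,fy=2.2,interpolation=2)
t=cv2.resize(load("top2")["frame"][110:250,240:380],None,fx=2,fy=2,interpolation=2)
m=np.zeros((600,800,3),np.uint8);m[:290,:396]=s[:290,:396];m[:280,400:680]=t;x=cv2.resize(w[:,100:460],(0,0),fx=.74,fy=.74);m[290:290+x.shape[0],:x.shape[1]]=x[:310]
cv2.imwrite("pics/m2.png",m[:,:,::-1])
E
```

```text
time_s: 5.23
eef_pos: [0.5203, -0.0825, 0.2833]
eef_rot: [0.65, -0.384, 0.337, -0.563]
wrist_force: [-0.2, -0.5, -4.0]
opening: 0.38
t 5.23 tcp [ 0.5203 -0.0825  0.2833] F [-0.2 -0.5 -4. ] open 0.38
shift cm [0.22 1.79 1.14] turn [ 0.025  -0.0065 -0.0027]
[ 0.5202223  -0.08279134  0.28407124]
```

View pics/wrist2.png

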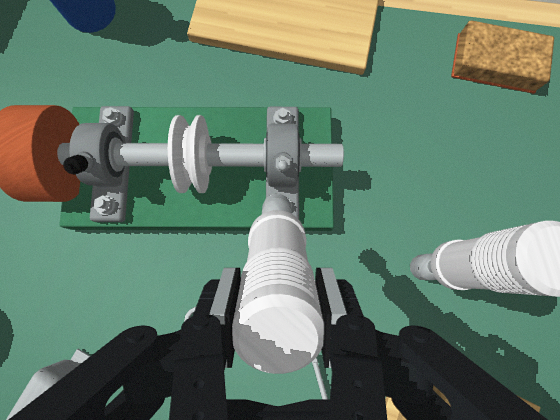

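View pics/m2.png

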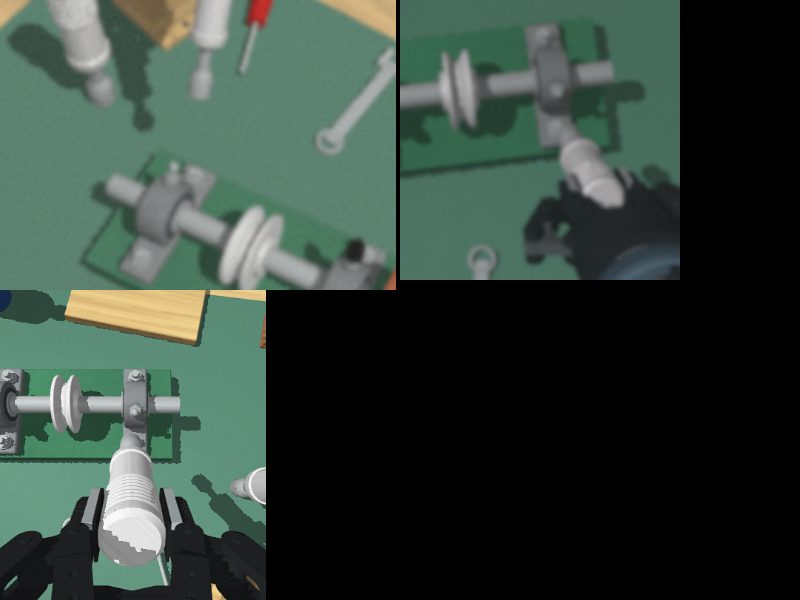

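```bash
cat > fit.py <<'E'
from go import *
from scipy.optimize import least_squares
def cyl(Q,r,d0):
    # axis: point p + direction d; known radius
    d0=d0/np.linalg.norm(d0);a=np.cross(d0,[.3,.5,.8]);a/=np.linalg.norm(a);b=np.cross(d0,a);m=np.median(Q,0)
    def res(x):
        d=d0+x[2]*a+x[3]*b;d/=np.linalg.norm(d);v=Q-(m+x[0]*a+x[1]*b)
        return np.linalg.norm(v-np.outer(v@d,d),axis=1)-r
    best=min((least_squares(res,[*s,0,0],loss="soft_l1",f_scale=.0007) for s in np.array([[1,0],[-1,0],[0,1],[0,-1]])*r),key=lambda k:k.cost)
    x=best.x;d=d0+x[2]*a+x[3]*b
    return m+x[0]*a+x[1]*b,d/np.linalg.norm(d),np.median(abs(res(x)))
E
python3 - <<'E'
from fit import *
c=load("wrist2");P=cloud(c);o=ctrl.get_obs();R=rot(o);tcp=o["eef_pos"]
reg=lambda r0,r1,c0,c1:P[r0:r1,c0:c1].reshape(-1,3)
S=np.r_[reg(140,172,215,262),reg(140,172,304,342)];S=S[(S[:,2]>.066)&(S[:,2]<.084)]
p,d,e=cyl(S,.0125,np.array([-.14,.99,0]));print("shaft",len(S),p.round(4),d.round(4),e.round(4),"z range",S[:,2].max())
G=reg(243,292,240,312);G=G[np.linalg.norm(G-tcp,axis=1)<.08]
g,n,e2=cyl(G,.017,-R[:,1]);print("gun",len(G),g.round(4),n.round(4),e2.round(4),"tool:",(R.T@(g-tcp)).round(4),(R.T@n).round(4))
C=reg(198,215,260,295);C=C[np.linalg.norm(C-tcp-.11*R[:,1],axis=1)<.03];k,kd,e3=cyl(C,.011,n);print("coupler",len(C),e3,"dist of coupler centre from gun axis (tool)",(R.T@((k-g)-((k-g)@n)*n)).round(4))
psi=np.arctan2(-d[0],d[1]);print("psi",psi)
# bearing / nipple
N=reg(140,182,262,304);hi=N[N[:,2]>.103];print("nip hi",len(hi),hi.mean(0).round(4),hi.max(0).round(4),hi.min(0).round(4))
B=N[(N[:,2]>.09)];u=(B-p)@d;print("bearing u range",np.percentile(u,[0.5,99.5]),"mid",np.percentile(u,[1,99]).mean(),"nip u",((hi-p)@d).mean(), ((hi-p)@d).min(),((hi-p)@d).max())
nz=np.array([-.5*np.cos(psi),-.5*np.sin(psi),np.cos(np.pi/6)])
xs=np.array([np.cos(psi),np.sin(psi),0])
rel=N-p;ax=rel@nz;lat=rel@np.cross(d,nz);uu=rel@d
for a0 in(.036,.042,.046,.05,.053,.056):
    m=(abs(ax-a0)<.002)&(abs(lat)<.012);print(a0,m.sum(),uu[m].mean() if m.any() else 0,lat[m].mean() if m.any() else 0, lat[m].min() if m.any() else 0,lat[m].max() if m.any() else 0)
E
```

```text
shaft 1832 [ 0.6499 -0.0408  0.0648] [-1.351e-01  9.908e-01  2.000e-04] 0.0004 z range 0.07965456960137396
gun 3202 [ 0.5131 -0.0826  0.2882] [-0.4455 -0.0747  0.8921] 0.0003 tool: [-0.0013 -0.007  -0.0042] [ 0.0078 -0.9995  0.032 ]
coupler 364 0.0006033600750411962 dist of coupler centre from gun axis (tool) [0.0001 0.0001 0.0016]
psi 0.13547100524331374
nip hi 133 [ 0.6225 -0.0704  0.1333] [ 0.6397 -0.0628  0.4462] [ 0.5229 -0.0822  0.103 ]
bearing u range [-0.04193311 -0.01049208] mid -0.026214453446067036 nip u -0.025585830097657785 -0.032580599338572006 -0.019813412324000943
0.036 140 -0.024975528549022297 0.002010604764346061 -0.009326167995357642 0.010497418310958342
0.042 93 -0.026226596645983667 0.0027084042514500667 -0.004903109741604203 0.007993811240582412
0.046 0 0 0 0 0
0.05 0 0 0 0 0
0.053 21 -0.02626043993378549 0.0006532037455737534 -0.004137189693195419 0.004669365239720336
0.056 62 -0.025995341969513076 0.000741600260472992 -0.004137189693195419 0.004881449646592868
```

```bash
cat > plan.py <<'E'
from go import *
import sys,json
G=json.load(open("geo.json")) # p: point on nipple axis at shaft, psi, gT,nT,L
psi=G["psi"];nz=np.array([-.5*np.cos(psi),-.5*np.sin(psi),np.cos(np.pi/6)])
gT,nT=np.array(G["gT"]),np.array(G["nT"]);nT/=np.linalg.norm(nT)
mT=gT-nT*(G["ym"]-gT[1])
def plan(h): # h: mouth height above the nipple tip along the axis, m
    o=ctrl.get_obs();R=rot(o);cur=R@nT
    v=np.cross(cur,nz);dR=Ro.from_rotvec(v).as_matrix();Rt=dR@R
    M=np.array(G["p"])+nz*(.0555+h);tcp=M-Rt@mT
    m=o["eef_pos"]+R@mT-np.array(G["p"]);F=o["wrist_force"]
    print("t %.2f open %.3f F %s Faxis %.1f"%(o["time_s"],o["opening"],F.round(1),F@nz),"mouth h %.4f"%(m@nz-.0555),"lateral(tool) mm",(R.T@(m-(m@nz)*nz)*1000).round(1),"ang %.3f"%np.linalg.norm(v))
    print("shift cm",(R.T@(tcp-o["eef_pos"])*100).round(2),"turn",Ro.from_matrix(R.T@Rt).as_rotvec().round(3))
if __name__=="__main__":plan(float(sys.argv[1]))
E
python3 - <<'E'
import json,numpy as np
p=np.array([.6499,-.0408,.0648])-.0261*np.array([-.1351,.9908,.0002])
json.dump(dict(p=p.tolist(),psi=.1355,gT=[-.0013,-.007,-.0042],nT=[.0078,-.9995,.024],ym=.1224),open("geo.json","w"))
E
python3 plan.py 0.015
python3 - <<'E'
from fit import *
# check mouth end: coupler points' extent along the gun axis, in tool y
c=load("wrist2");P=cloud(c);o=ctrl.get_obs();R=rot(o)
T=(P.reshape(-1,3)-o["eef_pos"])@R;m=(abs(T[:,0]+.002)<.014)&(abs(T[:,2]+.005)<.016)&(T[:,1]>.08)&(T[:,1]<.14);print(np.percentile(T[m,1],[50,95,99,100]))
E
```

```text
t 5.38 open 0.379 F [-0.2 -0.9 -3.9] Faxis -3.2 mouth h 0.0793 lateral(tool) mm [ -5.1   0.4 -16.7] ang 0.049
shift cm [0.38 6.37 1.24] turn [ 0.047  0.    -0.014]
[0.10229924 0.11989917 0.12197413 0.12261096]
```

```bash
python3 -m jog '[[[0.2,0,0.6],[0.047,0,-0.014],2.5],[[0.2,1,0.6],[0,0,0],2.5],[[0,1.5,0],[0,0,0],2.5],[[0,1,0],[0,0,0],2.5],[[0,0,0],[0,0,0],2.5]]'
python3 plan.py 0.03
```

```text
time_s: 5.8
eef_pos: [0.5488, -0.0848, 0.2623]
eef_rot: [0.654, -0.37, 0.318, -0.578]
wrist_force: [0.4, -0.3, -4.0]
opening: 0.383
t 5.80 open 0.383 F [ 0.4 -0.3 -4. ] Faxis -3.7 mouth h 0.0460 lateral(tool) mm [3.2 0.1 3. ] ang 0.007
shift cm [-0.28  1.59 -0.29] turn [-0.004  0.     0.006]
```

```bash
python3 -m jog '[[[-0.2,1.5,-0.2],[0,0,0],2.5],[[0,0,0],[0,0,0],2.5],[[0,0,0],[0,0,0],2.5]]'
python3 plan.py 0.015
python3 - <<'E'
from fit import *
from bench import imaging
import json
G=json.load(open("geo.json"))
for n in("wrist","scene"):
    c=imaging.camera(n);np.savez(f"pics/{n}3.npz",**c)
o=ctrl.get_obs();R=rot(o);tcp=o["eef_pos"]
c=load("wrist3");P=cloud(c).reshape(-1,3);T=(P-tcp)@R
# barrel and coupler in tool frame, selected by position
m=(abs(T[:,0])<.025)&(abs(T[:,2]+.005)<.025)
b=T[m&(T[:,1]>-.005)&(T[:,1]<.055)];g,n,e=cyl(b,.017,np.array([0,-1.,0]));print("barrel",len(b),g.round(4),n.round(4),e.round(4))
k=T[m&(T[:,1]>.105)&(T[:,1]<.1205)&(abs(T[:,2]+.007)<.014)];q,kd,e=cyl(k,.011,np.array([0,-1.,0]));print("coupler",len(k),q.round(4),kd.round(3),e.round(4), "x mid",(k[:,0].min()+k[:,0].max())/2)
# shaft
p=np.array(G["p"]);d=np.array([-np.sin(.1355),np.cos(.1355),0]);rel=P-p;u=rel@d
m=(((u>.025)&(u<.07))|((u<-.022)&(u>-.055)))&(abs(rel[:,2])<.02)&(abs(rel@np.array([d[1],-d[0],0]))<.02)&(P[:,2]>.066)
pp,dd,e=cyl(P[m],.0125,d);print("shaft",m.sum(),pp.round(4),dd.round(4),e.round(4),"at p:",(pp+dd*((p-pp)@dd)-p).round(4))
w=c["frame"][100:300,160:400];s=load("scene3")["frame"][195:285,170:300]
a=cv2.resize(w,(480,400),interpolation=2);b2=cv2.resize(s,(310,215),interpolation=2);mm=np.zeros((400,800,3),np.uint8);mm[:,:480]=a;mm[:215,485:795]=b2
cv2.imwrite("pics/m3.png",mm[:,:,::-1])
E
```

```text
time_s: 6.05
eef_pos: [0.554, -0.0827, 0.2497]
eef_rot: [0.654, -0.37, 0.318, -0.579]
wrist_force: [0.5, -0.3, -3.1]
opening: 0.384
t 6.05 open 0.384 F [ 0.5 -0.3 -3.1] Faxis -3.0 mouth h 0.0325 lateral(tool) mm [2.  0.1 1.5] ang 0.008
shift cm [-0.14  1.74 -0.15] turn [-0.005  0.     0.006]
barrel 2777 [-0.0011  0.0214 -0.0046] [ 0.0063 -0.9996  0.0278] 0.0004
coupler 136 [-0.0017  0.1128 -0.0039] [ 0.005 -1.     0.002] 0.0001 x mid -0.0018030195475778272
shaft 1922 [ 0.6493 -0.0361  0.0648] [-1.354e-01  9.908e-01  4.000e-04] 0.0004 at p: [ 0.  0. -0.]
```

View pics/m3.png

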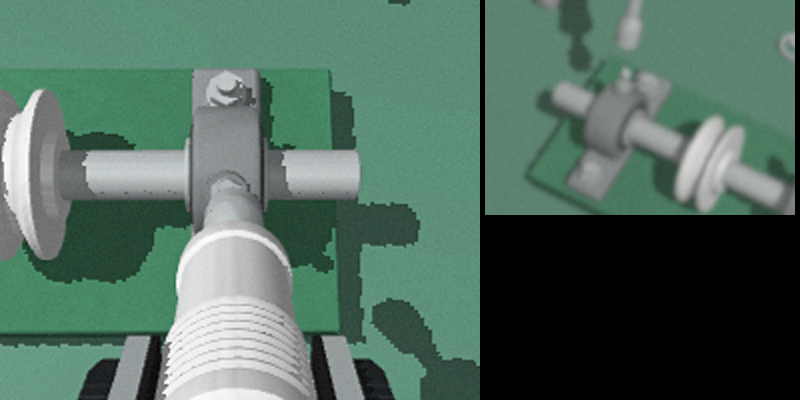

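```bash
python3 - <<'E'
from fit import *
o=ctrl.get_obs();R=rot(o);tcp=o["eef_pos"]
for nm in("wrist3",):
    P=cloud(load(nm)).reshape(-1,3);T=(P-tcp)@R
    for y in np.arange(-.03,.128,.006):
        m=(abs(T[:,0]+.0012)<.003)&(abs(T[:,2])<.03)&(abs(T[:,1]-y)<.003)
        if m.sum():print(round(y,3),m.sum(),np.percentile(T[m,2],[10,50,90]).round(4))
P=cloud(load("scene3")).reshape(-1,3);T=(P-tcp)@R
m=(abs(T[:,0]+.002)<.014)&(abs(T[:,2]+.004)<.016)&(T[:,1]>.06)&(T[:,1]<.13)
print("scene",m.sum());q=T[m];print(q[np.argsort(q[:,1])].round(4)[::3])
E
```

```text
-0.03 223 [0.0119 0.0133 0.0139]
-0.024 131 [0.0128 0.0134 0.0138]
-0.018 101 [0.0126 0.0132 0.0137]
-0.012 123 [0.0126 0.0133 0.0137]
-0.006 76 [0.0126 0.0132 0.0138]
-0.0 93 [0.0127 0.0132 0.0137]
0.006 73 [0.0128 0.0133 0.0137]
0.012 34 [0.0117 0.0121 0.0124]
0.018 67 [0.0117 0.012  0.0124]
0.024 56 [0.0117 0.012  0.0123]
0.03 47 [0.0117 0.012  0.0123]
0.036 48 [0.0117 0.0119 0.0122]
0.042 45 [0.0116 0.0119 0.0123]
0.048 38 [0.0117 0.012  0.0122]
0.054 65 [0.012  0.013  0.0136]
0.06 30 [0.013  0.0134 0.0136]
0.096 47 [0.0031 0.0039 0.0054]
0.102 44 [0.0052 0.0065 0.0072]
0.108 21 [0.0068 0.007  0.0073]
0.114 21 [0.0068 0.0071 0.0073]
0.12 10 [0.0067 0.0069 0.007 ]
scene 204
[[-6.200e-03  6.030e-02  1.200e-02]
 [ 1.110e-02  6.130e-02  1.070e-02]
 [-1.480e-02  6.190e-02  1.000e-02]
 [-1.490e-02  6.370e-02  5.200e-03]
 [-1.280e-02  6.550e-02  9.200e-03]
 [-1.250e-02  6.780e-02  3.600e-03]
 [-1.700e-03  7.250e-02  4.000e-03]
 [-2.000e-03  7.490e-02  3.500e-03]
 [-6.500e-03  7.550e-02  2.900e-03]
 [-2.700e-03  7.670e-02  4.200e-03]
 [ 0.000e+00  7.840e-02  3.000e-03]
 [-6.000e-03  7.91
[... 1334 characters left out ...]
-01  8.700e-03]
 [ 7.900e-03  1.114e-01  3.100e-03]
 [-9.000e-03  1.121e-01  6.400e-03]
 [-1.010e-02  1.128e-01  3.700e-03]
 [-1.140e-02  1.131e-01  1.600e-03]
 [-3.200e-03  1.140e-01  8.300e-03]
 [-4.300e-03  1.146e-01  5.800e-03]
 [-1.160e-02  1.158e-01  1.000e-03]
 [-9.600e-03  1.165e-01  1.500e-03]
 [-3.400e-03  1.166e-01  7.800e-03]
 [-6.400e-03  1.175e-01  8.300e-03]
 [-8.900e-03  1.182e-01  4.000e-03]
 [-7.000e-03  1.189e-01  4.600e-03]
 [-1.900e-03  1.196e-01  8.300e-03]
 [ 0.000e+00  1.201e-01  9.100e-03]
 [ 8.200e-03  1.215e-01  3.300e-03]
 [-1.130e-02  1.216e-01 -6.000e-03]
 [-2.000e-03  1.224e-01  7.500e-03]
 [-9.800e-03  1.230e-01  3.800e-03]
 [-4.100e-03  1.246e-01  6.200e-03]]
```

```bash
python3 - <<'E'
import json
G=json.load(open("geo.json"));G.update(gT=[-.0012,.02,-.0037],nT=[.0063,-1,.003]);json.dump(G,open("geo.json","w"))
E
python3 plan.py 0.02
```

```text
t 6.15 open 0.381 F [-0.5 -0.2 -3.5] Faxis -2.8 mouth h 0.0325 lateral(tool) mm [2.4 0.2 4.7] ang 0.027
shift cm [-0.16  1.25 -0.19] turn [-0.026 -0.     0.008]
```

```bash
python3 -m jog '[[[-0.15,1.2,-0.19],[-0.026,0,0.008],2.5],[[0,0,0],[0,0,0],2.5],[[0,0,0],[0,0,0],2.5]]'
python3 plan.py 0.01
```

```text
time_s: 6.4
eef_pos: [0.5588, -0.0818, 0.2417]
eef_rot: [0.651, -0.377, 0.325, -0.573]
wrist_force: [0.1, -0.1, -3.7]
opening: 0.383
t 6.40 open 0.383 F [ 0.1 -0.1 -3.7] Faxis -3.2 mouth h 0.0232 lateral(tool) mm [1.5 0.  2.2] ang 0.004
shift cm [-0.13  1.32 -0.2 ] turn [-0.003 -0.     0.003]
```

```bash
python3 -m jog '[[[-0.15,0.8,-0.2],[-0.003,0,0.003],2.5],[[0,0,0],[0,0,0],2.5],[[0,0,0],[0,0,0],2.5]]'
python3 plan.py 0.004
```

```text
time_s: 6.65
eef_pos: [0.5613, -0.0805, 0.2352]
eef_rot: [0.652, -0.377, 0.325, -0.572]
wrist_force: [0.7, -0.2, -3.5]
opening: 0.379
t 6.65 open 0.379 F [ 0.7 -0.2 -3.5] Faxis -3.4 mouth h 0.0162 lateral(tool) mm [0.3 0.  1.3] ang 0.003
shift cm [-0.03  1.22 -0.1 ] turn [-0.003 -0.     0.001]
```

```bash
python3 -m jog '[[[0,0.7,-0.15],[-0.003,0,0.001],2.5],[[0,0,0],[0,0,0],2.5],[[0,0,0],[0,0,0],2.5]]'
python3 plan.py 0.0
python3 - <<'E'
from fit import *
from bench import imaging
import json
G=json.load(open("geo.json"))
c=imaging.camera("wrist");np.savez("pics/wrist4.npz",**c)
o=ctrl.get_obs();R=rot(o);tcp=o["eef_pos"];P=cloud(c).reshape(-1,3);T=(P-tcp)@R
for y0,y1,r in((-.03,.008,.017),(.055,.062,.017),(.106,.1205,.011)):
    b=T[(abs(T[:,0])<.025)&(abs(T[:,2]+.004)<.02)&(T[:,1]>y0)&(T[:,1]<y1)]
    f=least_squares(lambda x:np.hypot(b[:,0]-x[0],b[:,2]-x[1])-r,[0,-.004],loss="soft_l1",f_scale=.0005);print((y0+y1)/2,len(b),f.x.round(4))
p=np.array(G["p"]);psi=G["psi"];d=np.array([-np.sin(psi),np.cos(psi),0]);rel=P-p;u=rel@d
m=(((u>.025)&(u<.07))|((u<-.022)&(u>-.055)))&(abs(rel[:,2])<.02)&(abs(rel@np.array([d[1],-d[0],0]))<.02)&(P[:,2]>.066)
pp,dd,e=cyl(P[m],.0125,d);print("shaft at p:",(pp+dd*((p-pp)@dd)-p).round(4))
m=(P[:,2]>.088)&(abs(rel[:,0])<.03)&(abs(u)<.03)&(rel@np.array([np.cos(psi),np.sin(psi),0])>.003);print("bearing u",np.percentile(u[m],[1,99]).round(4),np.percentile(u[m],[1,99]).mean())
E
```

```text
time_s: 6.9
eef_pos: [0.5637, -0.0803, 0.2282]
eef_rot: [0.652, -0.377, 0.326, -0.572]
wrist_force: [1.0, -0.9, -3.8]
opening: 0.387
t 6.90 open 0.387 F [ 1.  -0.9 -3.8] Faxis -3.7 mouth h 0.0090 lateral(tool) mm [ 0.3  0.  -0.6] ang 0.000
shift cm [-0.03  0.9   0.05] turn [-0.  0.  0.]
-0.011 4879 [-0.0007 -0.0032]
0.058499999999999996 187 [-0.0013 -0.0033]
0.11324999999999999 155 [-0.0016 -0.0037]
shaft at p: [0.0001 0.     0.    ]
bearing u [-0.0158  0.0162] 0.0001902313784933763
```

```bash
python3 -m jog '[[[0,0.5,0.05],[0,0,0],2.5],[[0,0.3,0],[0,0,0],2.5],[[0,0,0],[0,0,0],2.5]]'
python3 plan.py -0.004
```

```text
time_s: 7.2
eef_pos: [0.5684, -0.0797, 0.2208]
eef_rot: [0.651, -0.378, 0.326, -0.572]
wrist_force: [-0.5, -0.3, -4.2]
opening: 0.383
t 7.20 open 0.383 F [-0.5 -0.3 -4.2] Faxis -3.4 mouth h 0.0002 lateral(tool) mm [ 0.4  0.  -0.1] ang 0.000
shift cm [-0.04  0.42  0.01] turn [-0.  0.  0.]
```

```bash
python3 -m jog '[[[-0.03,0.3,0],[0,0,0],2.5],[[0,0.2,0],[0,0,0],2.5],[[0,0,0],[0,0,0],2.5]]'
python3 plan.py -0.009
```

```text
time_s: 7.45
eef_pos: [0.5714, -0.0789, 0.2167]
eef_rot: [0.652, -0.377, 0.326, -0.572]
wrist_force: [-2.4, 0.4, -1.2]
opening: 0.386
t 7.45 open 0.386 F [-2.4  0.4 -1.2] Faxis 0.1 mouth h -0.0049 lateral(tool) mm [0.  0.  0.5] ang 0.001
shift cm [-0.    0.41 -0.05] turn [-0. -0.  0.]
```

```bash
python3 -m jog '[[[0,0.3,-0.05],[0,0,0],2.5],[[0,0.3,0],[0,0,0],2.5],[[0,0,0],[0,0,0],2.5]]'
python3 plan.py -0.0138
```

```text
time_s: 7.7
eef_pos: [0.5742, -0.0785, 0.2109]
eef_rot: [0.652, -0.377, 0.325, -0.572]
wrist_force: [-4.1, 0.2, 0.8]
opening: 0.378
t 7.70 open 0.378 F [-4.1  0.2  0.8] Faxis 2.8 mouth h -0.0114 lateral(tool) mm [-0.   0.   0.2] ang 0.001
shift cm [ 0.    0.24 -0.01] turn [-0.001 -0.     0.   ]
```

```bash
python3 -m jog '[[[0,0.3,0],[0,0,0],2.5],[[0,0.2,0],[0,0,0],2.5],[[0,0,0],[0,0,0],2.5]]'
python3 plan.py -0.0258
```

```text
time_s: 7.95
eef_pos: [0.5774, -0.0785, 0.2085]
eef_rot: [0.652, -0.378, 0.324, -0.572]
wrist_force: [-8.6, 0.3, 6.7]
opening: 0.382
t 7.95 open 0.382 F [-8.6  0.3  6.7] Faxis 10.0 mouth h -0.0150 lateral(tool) mm [0.5 0.  1.8] ang 0.002
shift cm [-0.05  1.08 -0.16] turn [-0.002 -0.     0.001]
```

```bash
python3 -m jog '[[[0,0.4,-0.15],[0,0,0],2.5],[[0,0.4,-0.05],[0,0,0],2.5],[[0,0.4,0],[0,0,0],2.5],[[0,0.2,0],[0,0,0],2.5]]'
python3 plan.py -0.0268
```

```text
time_s: 8.28
eef_pos: [0.5834, -0.0779, 0.1995]
eef_rot: [0.653, -0.378, 0.322, -0.571]
wrist_force: [-12.3, -0.0, 9.9]
opening: 0.382
t 8.28 open 0.382 F [-12.3  -0.    9.9] Faxis 14.7 mouth h -0.0258 lateral(tool) mm [0.8 0.  2.9] ang 0.005
shift cm [-0.06  0.1  -0.23] turn [-0.004 -0.     0.001]
```

```bash
python3 -m jog '[[[-0.03,0.15,-0.2],[0,0,0],2.5],[[0,0.15,-0.1],[0,0,0],2.5],[[0,0.1,0],[0,0,0],2.5]]'
python3 plan.py -0.0268
python3 - <<'E'
from fit import *
from bench import imaging
c=imaging.camera("wrist");np.savez("pics/wrist5.npz",**c);s=imaging.camera("scene")
o=ctrl.get_obs();R=rot(o);tcp=o["eef_pos"];P=cloud(c).reshape(-1,3);T=(P-tcp)@R
for y0,y1,r in((-.03,.008,.017),(.055,.062,.017),(.096,.108,.011)):
    b=T[(abs(T[:,0])<.025)&(abs(T[:,2]+.004)<.02)&(T[:,1]>y0)&(T[:,1]<y1)]
    f=least_squares(lambda x:np.hypot(b[:,0]-x[0],b[:,2]-x[1])-r,[0,-.004],loss="soft_l1",f_scale=.0005);print((y0+y1)/2,len(b),f.x.round(4))
b=T[(abs(T[:,0]+.001)<.015)&(T[:,1]<.08)&(abs(T[:,2])<.02)];print("barrel y extent",np.percentile(b[:,1],[.2,99.8]))
b=T[(abs(T[:,0]+.001)<.003)&(abs(T[:,2])<.02)&(T[:,1]>.055)&(T[:,1]<.14)];b=b[np.argsort(b[:,1])];print(b[::6,1:].round(4).tolist())
m=np.zeros((400,800,3),np.uint8);m[:,:480]=cv2.resize(c["frame"][100:300,160:400],(480,400),interpolation=2);m[:215,485:795]=cv2.resize(s["frame"][195:285,170:300],(310,215),interpolation=2);cv2.imwrite("pics/m5.png",m[:,:,::-1])
E
```

```text
time_s: 8.53
eef_pos: [0.5838, -0.0779, 0.1983]
eef_rot: [0.654, -0.378, 0.321, -0.572]
wrist_force: [-12.4, 2.4, 10.2]
opening: 0.38
t 8.53 open 0.380 F [-12.4   2.4  10.2] Faxis 14.8 mouth h -0.0270 lateral(tool) mm [0.9 0.  3. ] ang 0.008
shift cm [-0.07 -0.02 -0.21] turn [-0.008 -0.     0.001]
-0.011 4858 [-0.0008 -0.0035]
0.058499999999999996 189 [-0.0016 -0.0045]
0.10200000000000001 117 [-0.0019 -0.0053]
barrel y extent [-0.08412714  0.06126781]
[[0.0551, 0.012], [0.0555, 0.0124], [0.0569, 0.0126], [0.0577, 0.0123], [0.0589, 0.0125], [0.0604, 0.0126], [0.0614, 0.0123], [0.0842, 0.0054], [0.0852, 0.0057], [0.0855, 0.0049], [0.0866, 0.006], [0.0884, 0.0061], [0.0895, 0.0057], [0.091, 0.006], [0.0928, 0.0054], [0.0945, 0.0056], [0.0961, 0.0058], [0.0981, 0.0059], [0.0994, 0.0055], [0.1016, 0.0055], [0.1031, 0.0051], [0.1066, 0.0047], [0.1165, 0.0033], [0.1179, 0.0028], [0.1183, 0.0058], [0.1184, 0.0035], [0.1187, 0.0042], [0.1189, 0.0057], [0.1192, 0.0064], [0.1194, 0.0047], [0.1198, 0.0054], [0.12, 0.0069], [0.1203, 0.0068], [0.1206, 0.0067], [0.1209, 0.0105], [0.1213, 0.0096], [0.1214, 0.0096], [0.1216, 0.0096], [0.1218, 0.0118], [0.1221, 0.0133], [0.1222, 0.0132], [0.1226, 0.0124], [0.1228, 0.0116], [0.1231, 0.0138], [0.1238, 0.0144], [0.1242, 0.0151], [0.1246, 0.015], [0.1252, 0.0171], [0.1254, 0.014], [0.1261, 0.0146], [0.1263, 0.0161], [0.1269, 0.0175], [0.1272, 0.0167], [0.1278, 0.0188], [0.1282, 0.018], [0.1286, 0.0171], [0.1292, 0.0177], [0.1304, 0.0198]]
```

View pics/m5.png

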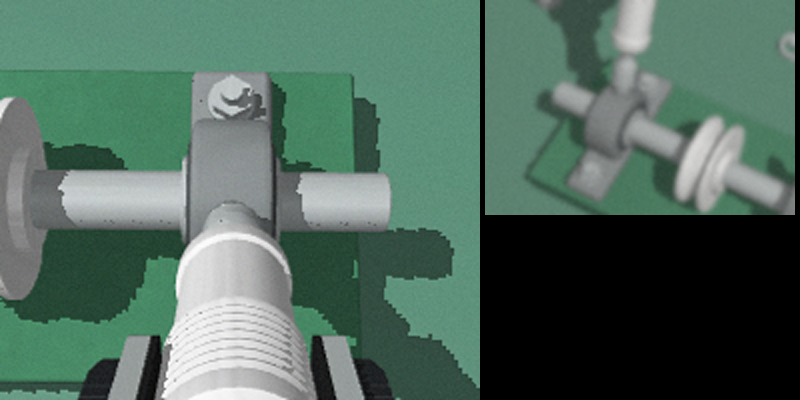

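```bash
python3 -m jog '[[[0,0,0],[0,0,0],2.5],[[0,0,0],[0,0,0],2.5],[[0,0.05,0],[0,0,0],2.5],[[0,0.05,0],[0,0,0],2.5],[[0,0.05,0],[0,0,0],2.5],[[0,0.05,0],[0,0,0],2.5]]'
python3 plan.py -0.0268
```

```text
time_s: 9.13
eef_pos: [0.5829, -0.0779, 0.2011]
eef_rot: [0.655, -0.381, 0.319, -0.569]
wrist_force: [-12.4, -1.4, 8.6]
opening: 0.381
t 9.13 open 0.381 F [-12.4  -1.4   8.6] Faxis 13.6 mouth h -0.0242 lateral(tool) mm [0.8 0.  3.2] ang 0.004
shift cm [-0.07  0.26 -0.27] turn [-0.004 -0.     0.001]
```

```bash
python3 -m jog '[[[0,0.2,-0.05],[0,0,0],2.5],[[0,0.2,-0.05],[0,0,0],2.5],[[0,0.15,-0.05],[0,0,0],2.5],[[0,0.12,-0.05],[0,0,0],2.5],[[0,0.12,-0.05],[0,0,0],2.5],[[0,0.12,-0.05],[0,0,0],2.5],[[0,0.12,-0.05],[0,0,0],2.5],[[0,0.12,-0.05],[0,0,0],2.5]]'
python3 plan.py -0.0268
```

```text
time_s: 9.8
eef_pos: [0.5848, -0.0778, 0.1979]
eef_rot: [0.657, -0.383, 0.316, -0.568]
wrist_force: [-15.6, -0.0, 12.5]
opening: 0.382
t 9.80 open 0.382 F [-15.6  -0.   12.5] Faxis 18.6 mouth h -0.0279 lateral(tool) mm [0.9 0.  3.3] ang 0.006
shift cm [-0.09 -0.11 -0.26] turn [-0.006 -0.     0.   ]
```

```bash
python3 -m jog '[[[-0.03,0.1,-0.1],[0,0,0],2.5],[[0,0.1,-0.1],[0,0,0],2.5],[[0,0.1,-0.1],[0,0,0],2.5],[[0,0.1,-0.1],[0,0,0],2.5],[[0,0.1,-0.1],[0,0,0],2.5],[[0,0.1,-0.1],[0,0,0],2.5],[[0,0.1,-0.1],[0,0,0],2.5],[[0,0.1,-0.1],[0,0,0],2.5],[[0,0.1,-0.1],[0,0,0],2.5],[[0,0.1,-0.1],[0,0,0],2.5]]'
python3 plan.py -0.0268
```

```text
time_s: 10.63
eef_pos: [0.583, -0.0781, 0.1978]
eef_rot: [0.66, -0.383, 0.31, -0.567]
wrist_force: [-11.1, 1.6, 10.2]
opening: 0.38
t 10.63 open 0.380 F [-11.1   1.6  10.2] Faxis 14.3 mouth h -0.0272 lateral(tool) mm [1.  0.1 2.8] ang 0.014
shift cm [-0.09 -0.03 -0.1 ] turn [-0.014 -0.     0.   ]
```

```bash
python3 -m jog '[[[0,0.11,-0.07],[-0.002,0,0],2.5],[[0,0.11,-0.07],[-0.002,0,0],2.5],[[0,0.11,-0.07],[-0.002,0,0],2.5],[[0,0.11,-0.07],[-0.002,0,0],2.5],[[0,0.11,-0.07],[-0.002,0,0],2.5],[[0,0.11,-0.07],[-0.002,0,0],2.5],[[0,0.11,-0.07],[-0.002,0,0],2.5],[[0,0.11,-0.07],[-0.002,0,0],2.5],[[0,0.11,-0.07],[-0.002,0,0],2.5],[[0,0.11,-0.07],[-0.002,0,0],2.5],[[0,0.11,-0.07],[-0.002,0,0],2.5],[[0,0.11,-0.07],[-0.002,0,0],2.5]]'
python3 plan.py -0.0268
python3 - <<'E'
from fit import *
from bench import imaging
c=imaging.camera("wrist");imaging.camera("scene");imaging.camera("scene")
import json;G=json.load(open("geo.json"))
o=ctrl.get_obs();R=rot(o);tcp=o["eef_pos"];P=cloud(c).reshape(-1,3);T=(P-tcp)@R;cs=[]
for y0,y1,r in((-.03,.008,.017),(.055,.061,.017),(.09,.104,.011)):
    b=T[(abs(T[:,0])<.025)&(abs(T[:,2]+.004)<.02)&(T[:,1]>y0)&(T[:,1]<y1)]
    f=least_squares(lambda x:np.hypot(b[:,0]-x[0],b[:,2]-x[1])-r,[0,-.004],loss="soft_l1",f_scale=.0005);cs.append([f.x[0],(y0+y1)/2,f.x[1]]);print(len(b),np.round(cs[-1],4))
n=R@(np.array(cs[0])-cs[1]);n/=np.linalg.norm(n);psi=G["psi"];nz=np.array([-.5*np.cos(psi),-.5*np.sin(psi),.866]);print("gun-nipple angle",np.arccos(n@nz))
k=tcp+R@np.array(cs[2])-np.array(G["p"]);print("coupler lateral mm",(R.T@(k-(k@nz)*nz)*1000).round(1))
b=T[(abs(T[:,0]+.001)<.003)&(abs(T[:,2]-.003)<.012)&(T[:,1]>.065)&(T[:,1]<.115)];print("coupler shoulder y",b[b[:,2]>.003][:,1].min(),"barrel end",T[(abs(T[:,0])<.003)&(T[:,1]>.05)&(T[:,1]<.075)&(abs(T[:,2]-.012)<.006),1].max())
E
python3 plan.py -0.0268
```

```text
time_s: 11.63
eef_pos: [0.5846, -0.0778, 0.1981]
eef_rot: [0.659, -0.391, 0.31, -0.562]
wrist_force: [-12.1, 2.0, 10.3]
opening: 0.386
t 11.63 open 0.386 F [-12.1   2.   10.3] Faxis 14.8 mouth h -0.0277 lateral(tool) mm [1.  0.  2.4] ang 0.001
shift cm [-0.1  -0.09 -0.25] turn [ 0.001  0.    -0.   ]
4876 [-0.0009 -0.011  -0.0035]
164 [-0.0016  0.058  -0.0044]
171 [-0.002  0.097 -0.005]
gun-nipple angle 0.013258225041070148
coupler lateral mm [0.7 0.  1.3]
coupler shoulder y 0.08381934542510884 barrel end 0.06344418145710762
t 11.78 open 0.384 F [-11.2  -0.1  10.4] Faxis 14.6 mouth h -0.0277 lateral(tool) mm [1.  0.  2.4] ang 0.001
shift cm [-0.1  -0.09 -0.25] turn [ 0.001  0.    -0.   ]
```

```bash
python3 -c "
from bench import ctrl
print(ctrl.hand_in())"
```

```text
the job is handed in; nothing more can be done
None
```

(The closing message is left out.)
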